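Work a straightedge out from under the wash-tub rollers and hold it over the inlay panel

TASK

The aluminium straightedge stands on edge in the ribbed grid of the blue wash tub, with one end under the squeeze rollers: draw it up out of its slot, tilt it and bring it out through the open part of the tub. Then hold it level and on edge over the middle of the plaster panel, running the long way of the panel with its lower edge about 8 cm above it, ready for striking off the inlay, and finish while still holding it there. Do not let it touch the fresh panel, and leave the wooden rule, the bowl, the sponge float and the trowel where they are.

Things in the scene. Friction and masses are not known exactly. Their poses are not given: they have to be found in the camera images.
- tub: Blue wash tub, fixed to the bench, rollers over its -x part (the end nearer the robot). Origin at the centre of its underside on the bench; x along its length, away from the rollers; z up. Inside 380 mm (x -190 to +190) by 240 mm (y), walls 8 mm, bare floor 6 mm up; rim lip top 125 mm above the bench, 416 x 276 mm over the lip.
- tub_rollers (a point): Midway between the tub's two white squeeze rollers, on their axes' height: tub x -104 mm, 182.5 mm above the bench. Rollers along y, 55 mm diameter, turning freely, axes at tub x -135 and -73 mm: undersides 155 mm, tops 210 mm up, covering the tub as far as x = -45 mm. Steel cheek plates at y +-121 mm, x -174 to -38 mm, up to 208 mm.
- tub_mouth (a point): Middle of the open part of the tub's mouth at rim height: tub x +72 mm, 125 mm above the bench. The open part is 235 mm long (tub x -45, the rollers, to +190, the far wall) and 240 mm wide (y).
- tub_grid (a point): Middle of the black ribbed grid on the tub's floor, on its bed: tub x +50 mm, 30 mm above the bench. Grid from tub x -65 to +165 mm; ribs along x, tops 48 mm above the bench, leave slots 16 mm wide at 22 mm pitch (centres at tub y 0, +-22, +-44 mm ...). Between the -x wall and the grid is bare floor.
- straightedge_center (a point): Centre of the silver aluminium straightedge with black end caps: 340 mm long (x), 10 mm thick (y), 62 mm high (z), about 0.16 kg. It stands on edge on the grid bed in the slot at tub y +44 or -44 mm, its x along the tub's x, centre 61 mm above the bench and within 12 mm of tub x 0. Its -x end is under the rollers; its upper edge is 92 mm above the bench.
- straightedge_near (a point): The lower edge of the straightedge at its -x end (middle of its thickness), the end under the rollers.
- straightedge_far (a point): The lower edge of the straightedge at its +x end (middle of its thickness).
- wood_rule_center (a point): Centre of the dark brown wooden rule, 240 mm long (x), 10 mm thick (y), 62 mm high (z), standing on edge in the other of the two slots (y = -44 or +44 mm of the tub). It stays there.
- panel: Plaster panel with teal and pink inlay in a light wooden form, fixed to the bench beside the tub: 300 mm long (its x), 200 mm wide (its y), top of the form 28 mm above the bench. Origin at the centre of its underside.
- panel_center (a point): Middle of the panel, at the height of the top of its form, 28 mm above the bench.
- bowl: Black rubber plaster bowl, 110 mm across, 65 mm high, beyond the tub and panel. Origin at the centre of its underside.
- float: Sponge float: white plate with a bow handle over an orange sponge, 200 x 100 mm, 70 mm high, on one side of the bench. Origin at the centre of its underside.
- trowel: Small trowel: steel blade 130 x 50 mm and wooden handle, 270 mm long in all, 36 mm high, on the other side of the bench. Origin where blade and handle meet, on the bench.

How it is judged:
By the outcome, as a careful person would: the job done as asked, in the order asked, and still so for the second after the job is handed in, while the arm keeps its last pose, push and grip.
It also fails if it takes over 51 s, if anything falls off the work surface, if the arm or the gripper's body presses on something with over 40 N, if the wrist force passes 120 N, or if a joint passes its speed limit or range.

ROBOT

A 6-joint arm with a two-finger parallel gripper is mounted at the origin on the work surface. World frame = base frame: x ahead of the robot, y to its left, z up, the work surface at z = 0. Lengths are in m, angles in rad, forces in N, time in s.
With the tool pointing down it reaches from about 0.225 to 0.875 m from the base axis. Payload 3.4 kg.
Tool frame: the origin (TCP) lies between the finger pads; the fingertips stand 8 mm ahead of it and the grasp point (between the pads) lies 11 mm behind it; z points along the fingers, y is the line along which they close (so a half turn about z gives the same grasp; the last joint's range is limited). The gripper opens to 85 mm and grips with 20 to 120 N. Pads are 22 mm wide; open, the fingers measure 114 mm over their backs; the gripper's body (76 mm by 85 mm) begins 54 mm behind the grasp point. The pads swing forward as they close: fully open they stand 13 mm farther back than shut.
Start: joints at [-1.292, 0.276, 1.505, -0, 1.361, -0.121], TCP at [0.224, -0.53, 0.203] pointing down, gripper open.
Joint ranges: [-2.89, 2.89], [-0.75, 2.08], [0.22, 2.7], [-1.18, 4.32], [0.11, 2.71], [-2.7, 2.7]. Speed limits (rad/s): [2.57, 2.57, 3.14, 3.14, 3.14, 3.14].

INTERFACE

Orientations are given as a unit quaternion [w, x, y, z].
In Python, from rig import manip gives the robot as it stands.
- The arm moves only by the tool move_arm, never from a script. Its argument "deltas" is a list that holds one entry, the list of rows, each a list of 5 numbers: the shift along the tool's x, y, z normalised to -1 to 1, where 1 is 80 cm, then the turn about the tool's z normalised to -1 to 1, where 1 is 120 degrees, then the closure, from -1 (fully open) to 1 (shut). In form: [[[tx, ty, tz, twist, grip], ...]]. A call has 1 to 12 rows; each row is the pose to reach, as a shift and turn from the pose commanded when the call began, along the tool's axes at that moment; what a row does not reach only later rows make up. A row lasts 1/10 s, in which the tool goes at most 50 mm and 8.59 degrees, less where a joint would pass 70% of its speed; a pose out of reach is approached as far as the arm can. A call with a number of a shift or a turn outside -1 to 1 is refused whole. A call with a gripper value outside its range is refused whole. The fingers move at their own pace and stop on an object; "squeeze" is the grip in N (left out, the last holds). Time passes only in rows, so rows that repeat a pose let the fingers close. It gives the time, the measured TCP pose, the force, the opening and the grip force at its end, in the units of the state.
- manip.get_state(): the state, without advancing time (a new reading comes with each control period).
- manip.get_image(name): name is "scene" or "top" or "wrist"; returns the picture (400x640x3 uint8, red, green, blue); there is no depth.
- manip.camera_params(name): a dict with "fx", "fy", "cx", "cy" (pixels), "R" (3x3) and "t" (3): a world point X has camera coordinates R X + t; the wrist camera has in their place "tool_from_camera" (4x4, takes a point from camera to tool coordinates, whose origin is the TCP and whose axes are the flange's). Camera axes: x right, y down, z forward; pixel columns grow to the right and rows downward; lengths in m; the calibration is good to about 2 mm. The wrist camera is an equidistant fisheye: a pixel r from the principal point sees the ray r / f radians off the axis. A picture is of the moment at which its call begins: read the wrist's pose just before it. camera_params takes no time and is no camera call.
- manip.sign_off(): hands the job in; it is judged then, once.
The state is a dict: "clock": time; "qpos": joint angles; "qd": joint speeds; "effort": joint torques, N m; "position": TCP position; "ee_rot": TCP orientation; "contact_force": force on the tool from outside, world axes, zero at the start; "moment": the same for the moment, N m; "width": finger opening in m; "gripper_force": force on a finger pad.
Only numpy, scipy, OpenCV 4.12 (cv2) and the standard library are available. Lean on these libraries where they do the work, as an engineer would, in place of code of your own. Each camera call takes 0.05 s, during which the arm holds its last target. There are 200 camera calls.

## Working session

There is one attempt and no reset: what is moved stays moved. The work goes in short steps, Python scripts to look and compute and a tool call to move; the robot and the scene stay as the last step left them, time stands still between calls to the robot, and variables do not carry over. Pictures are saved under pics/ and viewed, at most 10 in all, crops included, and the job is handed in when it is done.

Besides the shell and the picture viewer there is one more tool, called after "Emit:" as name(argument=value, ...), one argument or row to a line, values as JSON. move_arm: Moves the arm, as the interface text tells. Scaled input: -1 to 1 covers 80 cm each way for a shift and 120 degrees each way for a turn. Its arguments: {"type":"object","properties":{"deltas":{"type":"array","items":{"type":"array","items":{"type":"array","items":{"type":"number","minimum":-1,"maximum":1}}}},"squeeze":{"type":"number"}},"required":["deltas"]}

```bash
mkdir -p pics; ls; python3 - <<'E'
from rig import manip
import cv2,json
for n in ("scene","top"):
    cv2.imwrite(f"pics/{n}0.png",manip.get_image(n)[:,:,::-1])
    p=manip.camera_params(n);print(n,p)
print(manip.camera_params("wrist"))
s=manip.get_state();print(s)
E
```

```text
pics
scene {'fx': 402.71824174855044, 'fy': 402.71824174855044, 'cx': 322.08049819318774, 'cy': 205.54614525570022, 'R': array([[-0.68599176,  0.72757695,  0.00686199],
       [ 0.58096015,  0.55338418, -0.59686787],
       [-0.43806462, -0.4054599 , -0.8023102 ]]), 't': array([ 0.37015784, -0.22862963,  1.56922604])}
top {'fx': 478.31323820398575, 'fy': 478.31323820398575, 'cx': 317.7780150008938, 'cy': 195.11651730964525, 'R': array([[-0.00630402, -0.9999747 ,  0.00329674],
       [-0.99264562,  0.00585918, -0.12091463],
       [ 0.12089225, -0.00403474, -0.99265744]]), 't': array([-5.52509230e-04,  5.44522445e-01,  1.78227840e+00])}
{'fx': 309.70691628693146, 'fy': 309.70691628693146, 'cx': 314.70335376101986, 'cy': 200.89373624539084, 'tool_from_camera': array([[-1.10413734e-03, -9.45742952e-01, -3.24913912e-01,
         8.50329726e-02],
       [ 9.99999148e-01, -8.18127901e-04, -1.01687767e-03,
         7.32361970e-05],
       [ 6.95883757e-04, -3.24914758e-01,  9.45743050e-01,
        -1.70046398e-01],
       [ 0.00000000e+00,  0.00000000e+00,  0.00000000e+00,
         1.00000000e+00]])}
{'clock': 0.1, 'qpos': array([-1.29199884e+00,  2.76507563e-01,  1.50598883e+00, -3.16041909e-05,
        1.36067869e+00, -1.20963841e-01]), 'qd': array([-0.00030845, -0.00123098, -0.00606224, -0.00074866,  0.00068844,
        0.0003313 ]), 'effort': array([ 1.41917899e-03, -4.17698121e+01, -2.46405280e+01, -2.46616737e-04,
        5.69426207e-03,  7.37787559e-06]), 'position': array([ 0.22365293, -0.52917623,  0.20214708]), 'ee_rot': array([-7.87535810e-04,  9.80089316e-01,  1.98555551e-01, -7.77793444e-05]), 'contact_force': array([-0.63325521, -0.8638394 ,  0.08416142]), 'moment': array([-0.04408186, -0.00173711, -0.01317468]), 'gripper_force': 0.0, 'width': 0.08532612196377659}
```

View pics/top0.png

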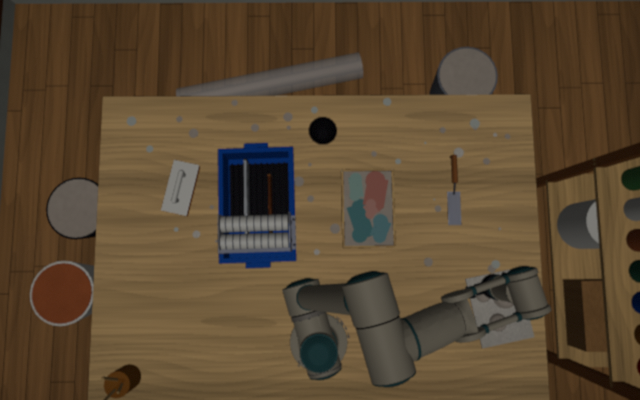

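View pics/scene0.png

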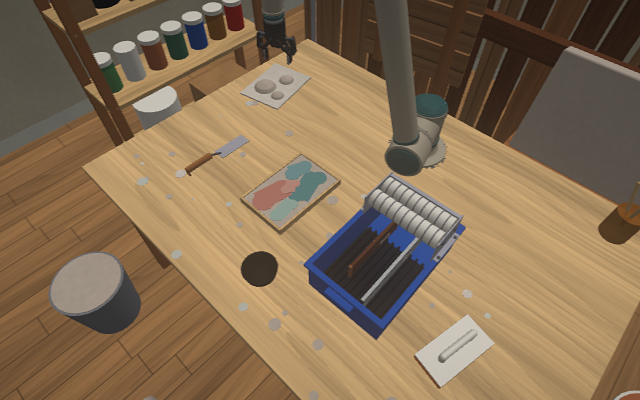

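The top view shows the tub at about (220–295, 148–265) with its rollers at rows 215–250. The silver straightedge is at column ~246, the brown rule at ~269, and the panel at about (342–395, 170–247). In the scene view the slots and edges match, with the silver edge on the float's side (+y). I'll measure these next.

```bash
cat > h.py <<'E'
import numpy as np,cv2
from rig import manip
from scipy.spatial.transform import Rotation as Ro
def ray(n,uv,z):
    p=manip.camera_params(n);R=p["R"];t=p["t"]
    d=R.T@np.array([(uv[0]-p["cx"])/p["fx"],(uv[1]-p["cy"])/p["fy"],1]);c=-R.T@t
    return c+d*(z-c[2])/d[2]
def wray(s,uv,z):
    p=manip.camera_params("wrist");a=np.array([uv[0]-p["cx"],uv[1]-p["cy"]]);r=np.hypot(*a);th=r/p["fx"]
    d=np.array([*(a/r*np.sin(th)),np.cos(th)]) if r>0 else np.array([0,0,1.])
    q=s["ee_rot"];R=Ro.from_quat([q[1],q[2],q[3],q[0]]).as_matrix();T=p["tool_from_camera"]
    c=s["position"]+R@T[:3,3];d=R@T[:3,:3]@d
    return c+d*(z-c[2])/d[2]
E
python3 - <<'E'
from h import *
im=cv2.imread("pics/top0.png");hsv=cv2.cvtColor(im,cv2.COLOR_BGR2HSV)
m=cv2.inRange(hsv,(105,150,50),(130,255,255));m[:140]=0;m[275:]=0
ys,xs=np.nonzero(m);print("blue",xs.min(),xs.max(),ys.min(),ys.max())
r=cv2.minAreaRect(np.c_[xs,ys].astype(np.float32));print(r)
for c in cv2.boxPoints(r):print("tub c",c,ray("top",c,.125).round(4))
s=cv2.inRange(hsv,(0,0,90),(180,70,255));s[:155]=0;s[213:]=0;s[:,:235]=0;s[:,258:]=0
ys,xs=np.nonzero(s);print("silver",len(xs),ys.min(),ys.max())
for y in range(ys.min(),ys.max()+1,8):
    k=xs[ys==y]
    if len(k):print(y,k.min(),k.max(),ray("top",(k.mean(),y),.092).round(4))
for c in [(343,170),(396,172),(395,247),(342,247)]:print("panel",ray("top",c,.028).round(3))
a=cv2.resize(im[140:275,210:410],None,fx=4,fy=4,interpolation=cv2.INTER_CUBIC)
cv2.imwrite("pics/crop.png",cv2.convertScaleAbs(a,alpha=1.6))
E
```

```text
blue 219 295 144 267
((257.0, 205.5), (123.0, 76.0), 90.0)
tub c [219. 144.] [0.7232 0.3555 0.125 ]
tub c [295. 144.] [0.7217 0.0784 0.125 ]
tub c [295. 267.] [0.2777 0.0787 0.125 ]
tub c [219. 267.] [0.2794 0.3472 0.125 ]
silver 65 161 212
161 244 245 [0.6661 0.2668 0.092 ]
169 245 245 [0.6361 0.2646 0.092 ]
177 245 245 [0.6062 0.2642 0.092 ]
185 245 245 [0.5764 0.2639 0.092 ]
193 245 245 [0.5467 0.2635 0.092 ]
201 245 246 [0.5172 0.2613 0.092 ]
209 245 246 [0.4878 0.261  0.092 ]
panel [ 0.641 -0.101  0.028]
panel [ 0.633 -0.304  0.028]
panel [ 0.347 -0.293  0.028]
panel [ 0.348 -0.094  0.028]
```

View pics/crop.png

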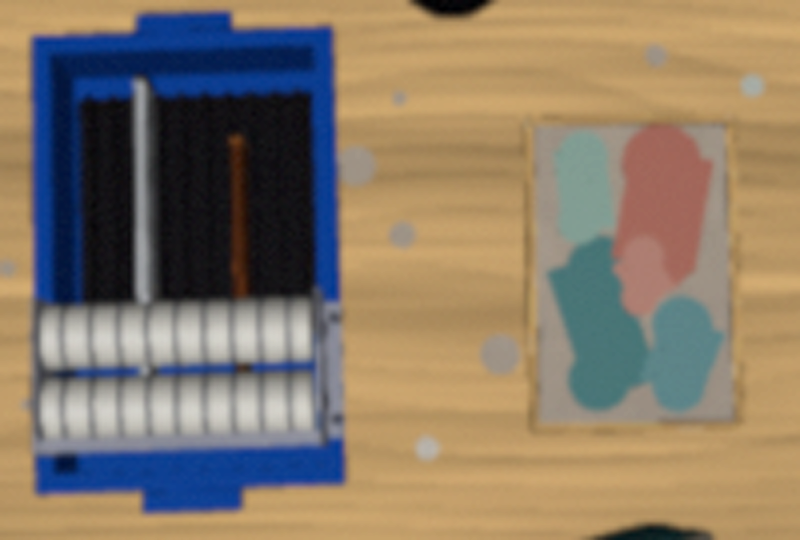

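The crop at 4x shows the tub lip corners at about (33,38), (331,27), (344,482) and (38,493). The panel form corners are at about (528,121), (739,124), (742,430) and (530,431). The silver edge runs from (142,80) to (147,300).

```bash
python3 - <<'E'
from h import *
f=lambda c,z:ray("top",(210+(c[0]+.5)/4-.5,140+(c[1]+.5)/4-.5),z)
T=[f(c,.125) for c in [(33,38),(331,27),(344,482),(38,493)]]
P=[f(c,.028) for c in [(528,121),(739,124),(742,430),(530,431)]]
for n,Q in(("tub",T),("panel",P)):
    Q=np.array(Q);c=Q.mean(0);ax=(Q[0]+Q[1]-Q[2]-Q[3])/2;ay=(Q[0]+Q[3]-Q[1]-Q[2])/2
    print(n,Q.round(3).tolist(),c.round(4),np.linalg.norm(ax),np.linalg.norm(ay),np.degrees(np.arctan2(ax[1],ax[0])),np.degrees(np.arctan2(-ay[0],ay[1])))
    if n=="tub":
        u=ax/np.linalg.norm(ax);v=np.array([-u[1],u[0],0])
        for q in [(142,80),(147,300)]:
            X=f(q,.092);print("se",X.round(4),((X-c)@u).round(4),((X-c)@v).round(4))
E
```

```text
tub [[0.704, 0.359, 0.125], [0.713, 0.088, 0.125], [0.302, 0.076, 0.125], [0.294, 0.347, 0.125]] [0.5032 0.2177 0.125 ] 0.410876963550309 0.2710684495657572 1.6558224026247728 1.7580325609077347
se [0.6713 0.2645 0.092 ] 0.1694 0.042
se [0.4671 0.2575 0.092 ] -0.0349 0.0409
panel [[0.642, -0.096, 0.028], [0.638, -0.298, 0.028], [0.347, -0.293, 0.028], [0.347, -0.094, 0.028]] [ 0.4933 -0.1953  0.028 ] 0.2933131031631411 0.20068502155812762 -0.6275797706952083 -0.6259376713604401
```

Emit:
move_arm(
  deltas=[
    [[0.718, -0.768, -0.175, 0.176, -0.2], [0.718, -0.768, -0.175, 0.176, -0.2], [0.718, -0.768, -0.175, 0.176, -0.2], [0.718, -0.768, -0.175, 0.176, -0.2], [0.718, -0.768, -0.175, 0.176, -0.2], [0.718, -0.768, -0.175, 0.176, -0.2], [0.718, -0.768, -0.175, 0.176, -0.2], [0.718, -0.768, -0.175, 0.176, -0.2], [0.718, -0.768, -0.175, 0.176, -0.2], [0.718, -0.768, -0.175, 0.176, -0.2], [0.718, -0.768, -0.175, 0.176, -0.2], [0.718, -0.768, -0.175, 0.176, -0.2]],
  ],
)

```text
clock: 1.3
position: [0.4278, 0.0279, 0.3016]
ee_rot: [0.0, 1.0, 0.016, 0.0]
contact_force: [0.7, -1.4, 0.1]
width: 0.0509
gripper_force: 0.0
```

Emit:
move_arm(
  deltas=[
    [[0.117, -0.286, 0, 0, -0.2], [0.117, -0.286, 0, 0, -0.2], [0.117, -0.286, 0, 0, -0.2], [0.117, -0.286, 0, 0, -0.2], [0.117, -0.286, 0, 0, -0.2], [0.117, -0.286, 0, 0, -0.2], [0.117, -0.286, 0, 0, -0.2], [0.117, -0.286, 0, 0, -0.2]],
  ],
)

```text
clock: 2.1
position: [0.5137, 0.2565, 0.3011]
ee_rot: [0.001, 1.0, 0.015, -0.001]
contact_force: [-0.1, 0.6, 0.3]
width: 0.0515
gripper_force: 0.0
```

```bash
cat >> h.py <<'E'
def go(target,yaw=None):
    """print normalised deltas to world target from measured pose"""
    s=manip.get_state();q=s["ee_rot"];R=Ro.from_quat([q[1],q[2],q[3],q[0]]).as_matrix()
    d=R.T@(np.array(target)-s["position"]);y=np.degrees(np.arctan2(R[1,0],R[0,0]))
    print("clock",s["clock"],"pos",s["position"].round(4),"yaw",y.round(2),"delta",(d/.8).round(4),"turn",None if yaw is None else round((y-yaw)/120,4))
E
python3 - <<'E'
from h import *
go((.514,.26,.2),1.9)
s=manip.get_state();im=manip.get_image("wrist")[:,:,::-1];cv2.imwrite("pics/w1.png",im)
E
```

```text
clock 2.1 pos [0.5137 0.2565 0.3011] yaw 1.76 delta [ 0.0006 -0.0045  0.1264] turn -0.0012
```

View pics/w1.png

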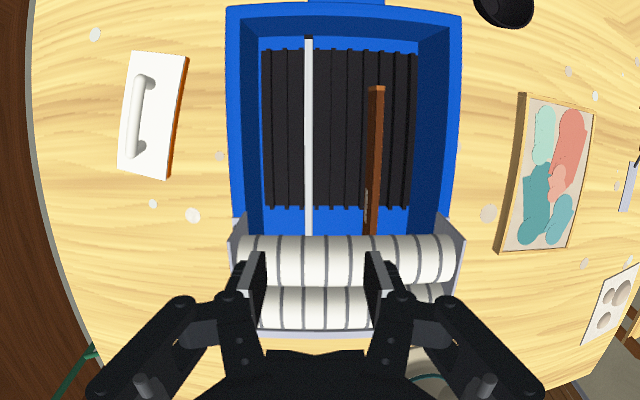

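The wrist view shows the straightedge from its black far cap at (308,38) down to the roller at (308,235), with the rule at column ~375. The fingers are at (255,270) and (378,270).

```bash
python3 - <<'E'
from h import *
s=manip.get_state()
for uv in [(308.5,37),(308.5,100),(308.5,160),(308.5,230)]:print(wray(s,uv,.092).round(4))
for uv in [(227,8),(461,16)]:print("rim far",wray(s,uv,.125).round(4))
A=wray(s,(308.5,37),.092);B=wray(s,(308.5,230),.092)
x=.516;y=B[1]+(A[1]-B[1])*(x-B[0])/(A[0]-B[0]);print(x,y,np.degrees(np.arctan2(A[1]-B[1],A[0]-B[0])))
go((x,y,.069),1.8)
E
```

```text
[0.6745 0.2688 0.092 ]
[0.5964 0.2666 0.092 ]
[0.5219 0.2647 0.092 ]
[0.4266 0.2626 0.092 ]
rim far [0.7058 0.3608 0.125 ]
rim far [0.7147 0.0901 0.125 ]
0.516 0.26480931062040924 1.4325834888626054
clock 2.15 pos [0.5138 0.2562 0.3014] yaw 1.71 delta [ 0.0032 -0.0109  0.2906] turn -0.0007
```

Emit:
move_arm(
  deltas=[
    [[0.003, -0.009, 0.06, 0, -0.2], [0.003, -0.009, 0.12, 0, -0.2], [0.003, -0.009, 0.16, 0, -0.2], [0.003, -0.009, 0.2, 0, -0.2], [0.003, -0.009, 0.23, 0, -0.2], [0.003, -0.009, 0.26, 0, -0.2], [0.003, -0.009, 0.28, 0, -0.2], [0.003, -0.009, 0.29, 0, -0.2], [0.003, -0.009, 0.29, 0, -0.2]],
  ],
)

```text
clock: 3.05
position: [0.5158, 0.2634, 0.069]
ee_rot: [0.0, 1.0, 0.015, -0.001]
contact_force: [0.4, 0.7, -0.4]
width: 0.0516
gripper_force: 0.0
```

Emit:
move_arm(
  deltas=[
    [[0, 0, 0, 0, 1], [0, 0, 0, 0, 1], [0, 0, 0, 0, 1], [0, 0, 0, 0, 1], [0, 0, 0, 0, 1], [0, 0, 0, 0, 1], [0, 0, 0, 0, 1], [0, 0, 0, 0, 1]],
  ],
  squeeze=30,
)

```text
clock: 3.85
position: [0.5164, 0.2648, 0.0693]
ee_rot: [0.0, 1.0, 0.016, -0.0]
contact_force: [1.0, -0.8, 0.5]
width: -0.0004
gripper_force: 0.0
```

```bash
python3 - <<'E'
from h import *
s=manip.get_state();print(s["width"],s["gripper_force"],s["contact_force"],s["moment"])
im=manip.get_image("wrist")[:,:,::-1];im2=manip.get_image("scene")[:,:,::-1]
a=cv2.resize(im2[160:360,280:500],None,fx=2,fy=2)
cv2.imwrite("pics/w2.png",np.hstack([cv2.resize(im[:,140:500],None,fx=1,fy=1),a[:400,:440]]))
E
```

```text
-0.0003630391749782232 0.0 [ 1.01495785 -0.84381483  0.49588411] [-0.05142321 -0.02142812  0.00498543]
```

View pics/w2.png

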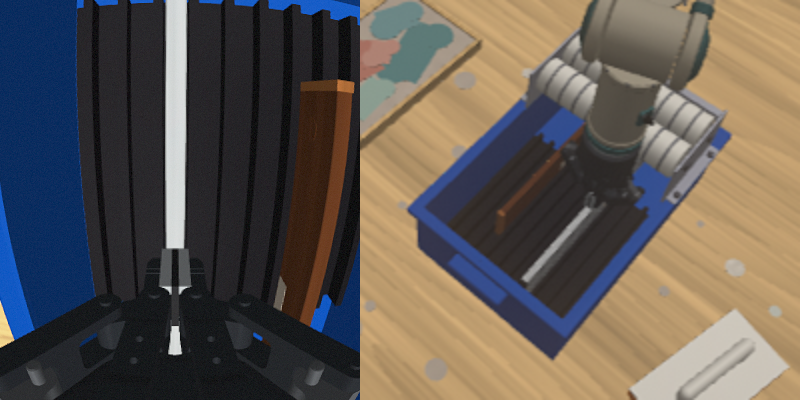

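The picture shows the pads at about (165–187, 265) on both sides of the silver edge. The width and force readings, though, say the fingers closed on nothing. A small lift will settle it.

Emit:
move_arm(
  deltas=[
    [[0, 0, -0.01, 0, 1], [0, 0, -0.02, 0, 1], [0, 0, -0.03, 0, 1], [0, 0, -0.03, 0, 1]],
  ],
  squeeze=30,
)

```text
clock: 4.35
position: [0.5177, 0.2652, 0.0953]
ee_rot: [-0.001, 1.0, 0.016, 0.002]
contact_force: [1.2, 0.9, -0.1]
width: -0.0
gripper_force: 0.0
```

```bash
python3 - <<'E'
from h import *
s=manip.get_state();print(s["width"],s["gripper_force"],s["contact_force"],s["position"])
im=manip.get_image("wrist")[:,:,::-1]
cv2.imwrite("pics/w3.png",cv2.resize(im[:,200:440],None,fx=1.5,fy=1.5))
E
```

```text
-1.9379754962658224e-05 0.0 [ 1.17942279  0.94007005 -0.12352958] [0.51772422 0.26523944 0.09529988]
```

View pics/w3.png

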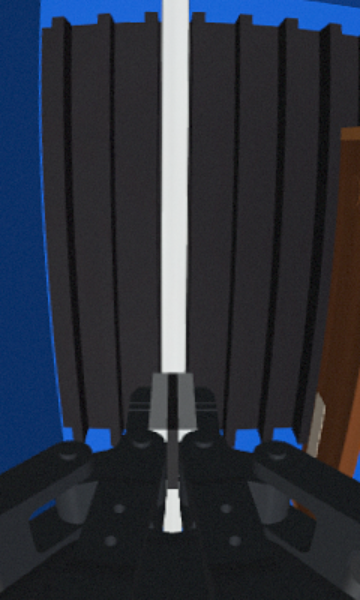

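The seam between the pads at (173,400) shows they are shut together above the edge, and the edge is still in its slot. So either the finger tips sit higher than I assumed, or the straightedge is lower. I'll check where the tips should project.

```bash
python3 - <<'E'
from h import *
p=manip.camera_params("wrist");T=np.linalg.inv(p["tool_from_camera"])
for X in [(.011,0,.008),(.011,0,-.011),(.011,0,-.03),(-.011,0,.008),(.011,0,.02)]:
    c=T[:3,:3]@np.array(X)+T[:3,3];th=np.arctan2(np.hypot(c[0],c[1]),c[2]);a=np.arctan2(c[1],c[0])
    print(X,p["cx"]+p["fx"]*th*np.cos(a),p["cy"]+p["fx"]*th*np.sin(a))
P=manip.camera_params("scene")
s=manip.get_state()
for X in [s["position"],s["position"]+[0,0,-.008],(.5164,.2648,.061),(.5164,.2648,.092),(.6745,.268,.092),(.6745,.268,.03)]:
    c=P["R"]@np.array(X)+P["t"];print("scene",np.round(X,3),P["cx"]+P["fx"]*c[0]/c[2],P["cy"]+P["fy"]*c[1]/c[2])
im=manip.get_image("scene")[:,:,::-1]
cv2.imwrite("pics/s3.png",cv2.convertScaleAbs(cv2.resize(im[190:340,320:480],None,fx=4,fy=4,interpolation=cv2.INTER_CUBIC),alpha=1.8))
E
```

```text
(0.011, 0, 0.008) 315.6042917437892 220.2856321583762
(0.011, 0, -0.011) 315.66745547006605 233.16186008149134
(0.011, 0, -0.03) 315.74309923779066 248.83838960999702
(-0.011, 0, 0.008) 315.6028364050585 251.44536201373484
(0.011, 0, 0.02) 315.5695971371313 213.29228047606364
scene [0.517 0.265 0.095] 394.6279152121941 261.8369542493754
scene [0.517 0.265 0.087] 394.2095191160967 263.1765502097356
scene [0.516 0.265 0.061] 393.0040328892778 267.14162579968297
scene [0.516 0.265 0.092] 394.59604548730374 262.0466704668647
scene [0.674 0.268 0.092] 360.1199448717447 300.2488945580242
scene [0.674 0.268 0.03 ] 358.31143948539204 309.18134353751304
```

View pics/s3.png

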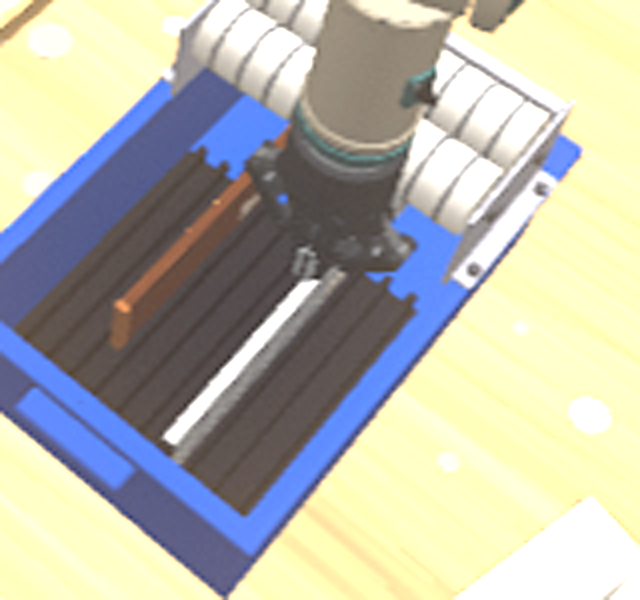

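Both views agree: the finger tips are about 32 mm behind the reported TCP, where the spec puts them 8 mm ahead. In the scene they are seen at (396,256) against a predicted (394,263), and in the wrist view at row 248 against 220. The pads therefore shut above the edge. I'll open, go about 35 mm lower in stages, and watch the force.

Emit:
move_arm(
  deltas=[
    [[0, 0, 0, 0, -0.2], [0, 0, 0, 0, -0.2], [0, 0, 0, 0, -0.2], [0, 0, 0, 0, -0.2], [0, 0, 0, 0, -0.2], [0, 0, 0.015, 0, -0.2], [0, 0, 0.03, 0, -0.2], [0, 0, 0.04, 0, -0.2], [0, 0, 0.045, 0, -0.2], [0, 0, 0.045, 0, -0.2]],
  ],
)

```text
clock: 5.45
position: [0.5158, 0.2645, 0.0562]
ee_rot: [0.0, 1.0, 0.016, -0.001]
contact_force: [0.4, -0.3, -0.2]
width: 0.051
gripper_force: 0.0
```

Emit:
move_arm(
  deltas=[
    [[0, 0, 0.01, 0, -0.2], [0, 0, 0.02, 0, -0.2], [0, 0, 0.03, 0, -0.2], [0, 0, 0.03, 0, -0.2]],
  ],
)

```text
clock: 5.85
position: [0.5153, 0.2643, 0.0319]
ee_rot: [0.001, 1.0, 0.016, -0.001]
contact_force: [0.0, -0.3, 0.6]
width: 0.0509
gripper_force: 0.0
```

```bash
python3 - <<'E'
from h import *
im=manip.get_image("scene")[:,:,::-1];w=manip.get_image("wrist")[:,:,::-1]
a=cv2.convertScaleAbs(cv2.resize(im[190:340,320:480],None,fx=2.667,fy=2.667,interpolation=cv2.INTER_CUBIC),alpha=1.8)
cv2.imwrite("pics/s4.png",np.hstack([a[:400],w[:,140:500]]))
E
```

```text
(no output)
```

View pics/s4.png

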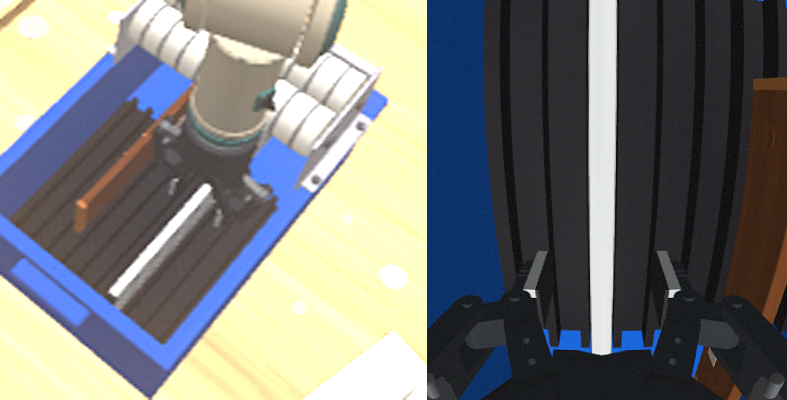

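The fingers now straddle the edge, with pads at (535,275) and (668,275) and the silver edge between them at column 602. There is no contact force, so I'll close.

Emit:
move_arm(
  deltas=[
    [[0, 0, 0, 0, 1], [0, 0, 0, 0, 1], [0, 0, 0, 0, 1], [0, 0, 0, 0, 1], [0, 0, 0, 0, 1], [0, 0, 0, 0, 1], [0, 0, 0, 0, 1]],
  ],
  squeeze=30,
)

```text
clock: 6.65
position: [0.5168, 0.2649, 0.0338]
ee_rot: [-0.0, 1.0, 0.016, 0.0]
contact_force: [0.6, -0.6, 4.1]
width: 0.0097
gripper_force: 30.2
```

Emit:
move_arm(
  deltas=[
    [[0, 0, -0.01, 0, 1], [0, 0, -0.025, 0, 1], [0, 0, -0.04, 0, 1], [0, 0, -0.055, 0, 1], [0, 0, -0.065, 0, 1], [0, 0, -0.07, 0, 1], [0, 0, -0.07, 0, 1]],
  ],
)

```text
clock: 7.35
position: [0.5168, 0.2649, 0.0902]
ee_rot: [-0.0, 1.0, 0.016, 0.001]
contact_force: [-0.9, 0.9, -1.7]
width: 0.0099
gripper_force: 29.6
```

Emit:
move_arm(
  deltas=[
    [[0, 0, -0.008, 0, 1], [0, 0, -0.016, 0, 1], [0, 0, -0.024, 0, 1], [0, 0, -0.024, 0, 1]],
  ],
)

```text
clock: 7.75
position: [0.517, 0.2647, 0.1092]
ee_rot: [0.0, 1.0, 0.016, 0.001]
contact_force: [0.2, -1.2, -2.4]
width: 0.009
gripper_force: 29.4
```

Emit:
move_arm(
  deltas=[
    [[0, 0, -0.008, 0, 1], [0, 0, -0.016, 0, 1], [0, 0, -0.022, 0, 1], [0, 0, -0.022, 0, 1]],
  ],
)

```text
clock: 8.15
position: [0.5173, 0.2647, 0.1273]
ee_rot: [-0.0, 1.0, 0.016, 0.001]
contact_force: [0.7, -0.2, -2.0]
width: 0.0098
gripper_force: 29.5
```

```bash
python3 - <<'E'
from h import *
s=manip.get_state();print(s["position"],s["contact_force"],s["moment"])
im=manip.get_image("scene")[:,:,::-1];w=manip.get_image("wrist")[:,:,::-1]
a=cv2.convertScaleAbs(cv2.resize(im[190:340,320:480],None,fx=2.667,fy=2.667,interpolation=cv2.INTER_CUBIC),alpha=1.8)
cv2.imwrite("pics/s5.png",np.hstack([a[:400],w[:,140:500]]))
E
```

```text
[0.51729054 0.26473172 0.12730869] [ 0.65144883 -0.20819422 -2.01915321] [-0.11845432 -0.26356919  0.07128444]
```

View pics/s5.png

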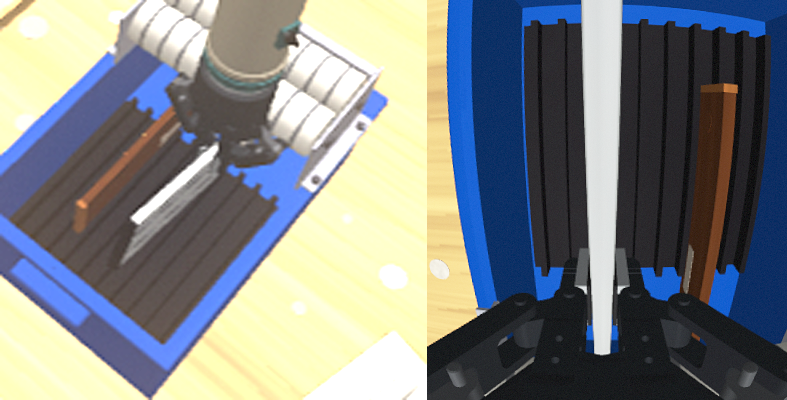

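The far end has come up: its top corner is at left-panel (133,220) and its bottom at (122,263). I'll intersect those pixels with the vertical plane of the edge.

```bash
cat >> h.py <<'E'
def rayplane(n,uv,p0,yaw):
    p=manip.camera_params(n);R=p["R"];d=R.T@np.array([(uv[0]-p["cx"])/p["fx"],(uv[1]-p["cy"])/p["fy"],1]);c=-R.T@p["t"]
    nn=np.array([-np.sin(yaw),np.cos(yaw),0]);return c+d*((np.array(p0)-c)@nn)/(d@nn)
def zray(n,uv): return ray(n,uv,0)
E
python3 - <<'E'
from h import *
f=lambda a,b:(320+(a+.5)/2.667-.5,190+(b+.5)/2.667-.5)
p0=(.517,.2647,0);y=np.radians(1.7)
for q in [(133,220),(122,263),(217,148)]:print(q,rayplane("scene",f(*q),p0,y).round(3))
E
```

```text
(133, 220) [0.658 0.269 0.234]
(122, 263) [0.661 0.269 0.148]
(217, 148) [0.507 0.264 0.175]
```

Emit:
move_arm(
  deltas=[
    [[0.02, 0, -0.005, 0, 1], [0.045, 0, -0.012, 0, 1], [0.07, 0, -0.02, 0, 1], [0.095, 0, -0.028, 0, 1], [0.12, 0, -0.036, 0, 1], [0.145, 0, -0.044, 0, 1], [0.17, 0, -0.05, 0, 1], [0.19, 0, -0.056, 0, 1], [0.195, 0, -0.056, 0, 1], [0.195, 0, -0.056, 0, 1]],
  ],
)

```text
clock: 9.25
position: [0.6721, 0.2697, 0.1704]
ee_rot: [-0.0, 1.0, 0.015, -0.001]
contact_force: [-0.6, 0.4, -0.7]
width: 0.0095
gripper_force: 29.7
```

```bash
python3 - <<'E'
from h import *
s=manip.get_state();print(s["position"],s["contact_force"],s["moment"])
im=manip.get_image("scene")[:,:,::-1];t=manip.get_image("top")[:,:,::-1]
a=cv2.convertScaleAbs(cv2.resize(im[180:330,300:450],None,fx=2.667,fy=2.667,interpolation=cv2.INTER_CUBIC),alpha=1.8)
b=cv2.convertScaleAbs(cv2.resize(t[120:270,190:340],None,fx=2.667,fy=2.667,interpolation=cv2.INTER_CUBIC),alpha=1.8)
cv2.imwrite("pics/s6.png",np.hstack([a,b]))
E
```

```text
[0.67206153 0.26967322 0.17043168] [-0.63711643  0.36907627 -0.68398297] [0.02473418 0.03036986 0.01816474]
```

View pics/s6.png

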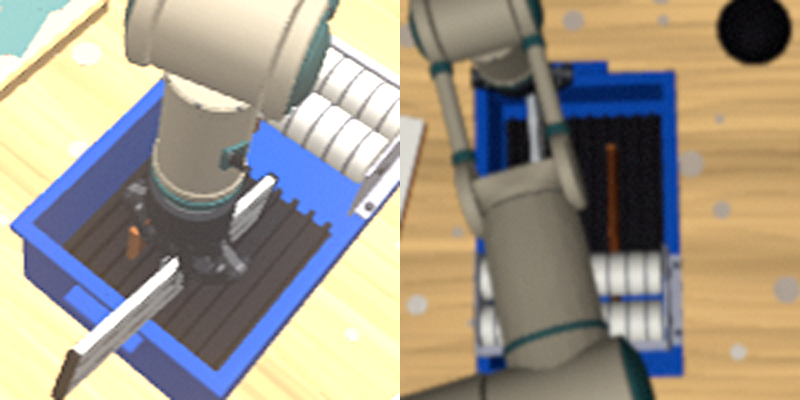

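The near end has come clear of the rollers at left-panel (272,178), and the far cap is at (70,365), outside the tub. I'll check those points in space; that was the tenth and last picture.

```bash
python3 - <<'E'
from h import *
f=lambda a,b:(300+(a+.5)/2.667-.5,180+(b+.5)/2.667-.5)
s=manip.get_state();y=np.radians(1.7)
for q in [(272,178),(180,260),(68,350),(58,397)]:print(q,rayplane("scene",f(*q),s["position"],y).round(3))
E
```

```text
(272, 178) [0.501 0.265 0.161]
(180, 260) [0.666 0.27  0.219]
(68, 350) [0.824 0.274 0.296]
(58, 397) [0.835 0.275 0.213]
```

Emit:
move_arm(
  deltas=[
    [[0, 0, -0.02, 0, 1], [0, 0, -0.05, 0, 1], [0, 0, -0.085, 0, 1], [0, 0, -0.12, 0, 1], [0, 0, -0.15, 0, 1], [0, 0, -0.175, 0, 1], [0, 0, -0.19, 0, 1], [-0.006, 0.02, -0.19, 0, 1], [-0.017, 0.06, -0.19, 0, 1], [-0.028, 0.1, -0.19, 0, 1], [-0.039, 0.14, -0.19, 0, 1], [-0.05, 0.18, -0.19, 0, 1]],
  ],
  squeeze=60,
)

```text
clock: 10.55
position: [0.6353, 0.1236, 0.3223]
ee_rot: [0.0, 1.0, 0.016, -0.001]
contact_force: [0.4, -0.7, -1.2]
width: 0.0093
gripper_force: 63.0
```

Emit:
move_arm(
  deltas=[
    [[-0.014, 0.05, 0, 0, 1], [-0.028, 0.1, 0, 0, 1], [-0.042, 0.15, 0, 0, 1], [-0.056, 0.2, 0, 0, 1], [-0.07, 0.25, 0, 0, 1], [-0.084, 0.3, 0, 0, 1], [-0.098, 0.35, 0, 0, 1], [-0.112, 0.4, 0, 0, 1], [-0.126, 0.45, 0, 0, 1], [-0.14, 0.5, 0, 0, 1], [-0.155, 0.55, 0, 0, 1], [-0.165, 0.59, 0, 0, 1]],
  ],
)

```text
clock: 11.75
position: [0.518, -0.3529, 0.3224]
ee_rot: [-0.0, 1.0, 0.015, -0.001]
contact_force: [1.0, 0.1, -0.7]
width: 0.0091
gripper_force: 63.0
```

Emit:
move_arm(
  deltas=[
    [[-0.007, 0.025, 0, 0, 1], [-0.013, 0.042, 0, 0, 1], [-0.013, 0.042, 0, 0, 1], [-0.013, 0.042, 0, 0, 1]],
  ],
)

```text
clock: 12.15
position: [0.5106, -0.384, 0.323]
ee_rot: [-0.001, 1.0, 0.016, 0.0]
contact_force: [-0.7, 0.4, -0.8]
width: 0.0089
gripper_force: 63.1
```

```bash
python3 - <<'E'
from h import *
s=manip.get_state();print(s["contact_force"],s["moment"],s["width"]);go((.51,-.385,.14),-.6)
# obstacles on the right: trowel mask in top view; wrist view silver check
im=manip.get_image("top")[:,:,::-1].copy()
hsv=cv2.cvtColor(cv2.imread("pics/top0.png"),cv2.COLOR_BGR2HSV)
m=cv2.inRange(hsv,(0,0,90),(180,60,255));m[:185]=0;m[230:]=0;m[:,:435]=0;m[:,475:]=0
ys,xs=np.nonzero(m);print("trowel blade",xs.min(),xs.max(),ys.min(),ys.max(),ray("top",(xs.min(),ys.max()),.01),ray("top",(xs.max(),ys.min()),.01))
E
```

```text
[-0.70106897  0.43140038 -0.77684575] [-0.0040658  -0.01698937  0.04154686] 0.008943046612441424
clock 12.15 pos [ 0.5106 -0.384   0.323 ] yaw 1.83 delta [-0.0008  0.0016  0.2288] turn 0.0203
trowel blade 436 460 192 224 [ 0.43353616 -0.45473392  0.01      ] [ 0.55617177 -0.55168603  0.01      ]
```

Emit:
move_arm(
  deltas=[
    [[0, 0.001, 0.03, 0.02, 1], [0, 0.001, 0.07, 0.02, 1], [0, 0.001, 0.11, 0.02, 1], [0, 0.001, 0.15, 0.02, 1], [0, 0.001, 0.19, 0.02, 1], [0, 0.001, 0.23, 0.02, 1], [0, 0.001, 0.26, 0.02, 1], [0, 0.001, 0.285, 0.02, 1], [0, 0.001, 0.3, 0.02, 1], [0, 0.001, 0.3, 0.02, 1]],
  ],
)

```text
clock: 13.2
position: [0.51, -0.3841, 0.0816]
ee_rot: [-0.001, 1.0, -0.005, -0.001]
contact_force: [0.5, 0.0, -1.9]
width: 0.0089
gripper_force: 63.0
```

Emit:
move_arm(
  deltas=[
    [[0, 0, 0, 0, 1], [0, 0, 0.01, 0, 1], [0, 0, 0.02, 0, 1], [0, 0, 0.03, 0, 1], [0, 0, 0.04, 0, 1], [0, 0, 0.045, 0, 1], [0, 0, 0.045, 0, 1]],
  ],
  squeeze=25,
)

```text
clock: 13.9
position: [0.5112, -0.3868, 0.0472]
ee_rot: [0.001, 1.0, -0.005, 0.001]
contact_force: [3.4, -1.1, 3.3]
width: 0.0091
gripper_force: 63.2
```

Emit:
move_arm(
  deltas=[
    [[0, 0, 0.01, 0, 1], [0, 0, 0.02, 0, 1], [0, 0, 0.03, 0, 1], [0, 0, 0.038, 0, 1], [0, 0, 0.042, 0, 1], [0, 0, 0.042, 0, 1]],
  ],
  squeeze=25,
)

```text
clock: 14.5
position: [0.5095, -0.3857, 0.0124]
ee_rot: [-0.001, 1.0, -0.005, -0.001]
contact_force: [0.4, -0.8, 1.9]
width: 0.009
gripper_force: 62.7
```

```bash
python3 - <<'E'
from h import *
s=manip.get_state();print(s["contact_force"],s["moment"],s["gripper_force"],s["width"],s["qpos"].round(2));go((.51,-.385,.004),-.6)
im=manip.get_image("scene")[:,:,::-1];cv2.imwrite("pics/s7.png",im)
w=manip.get_image("wrist")[:,:,::-1];cv2.imwrite("pics/w7.png",w)
# width of the bright top edge per row in the wrist view (10 mm thick) -> range
g=cv2.cvtColor(w,cv2.COLOR_BGR2HSV)
for r in range(5,240,15):
    k=np.nonzero((g[r,280:350,1]<40)&(g[r,280:350,2]>120))[0]
    print(r,(k.min()+280,k.max()+280,len(k)) if len(k) else None)
E
```

```text
[ 0.44227101 -0.83483691  1.92003074] [-0.07663352  0.23128673  0.06653598] 62.68823504447937 0.008995568165217835 [-0.76  0.52  1.62 -0.    1.    0.83]
clock 14.5 pos [ 0.5095 -0.3857  0.0124] yaw -0.6 delta [ 0.0007 -0.0009  0.0105] turn -0.0
5 (np.int64(301), np.int64(328), 28)
20 (np.int64(301), np.int64(328), 28)
35 (np.int64(301), np.int64(328), 28)
50 (np.int64(301), np.int64(328), 28)
65 (np.int64(301), np.int64(328), 28)
80 (np.int64(301), np.int64(328), 28)
95 (np.int64(301), np.int64(328), 28)
110 (np.int64(301), np.int64(328), 28)
125 (np.int64(302), np.int64(328), 27)
140 (np.int64(302), np.int64(327), 26)
155 (np.int64(302), np.int64(327), 26)
170 (np.int64(302), np.int64(327), 26)
185 (np.int64(302), np.int64(327), 26)
200 (np.int64(303), np.int64(327), 25)
215 (np.int64(303), np.int64(326), 24)
230 (np.int64(303), np.int64(326), 24)
```

Emit:
move_arm(
  deltas=[
    [[0, 0, 0.004, 0, 1], [0, 0, 0.007, 0, 1], [0, 0, 0.01, 0, 1], [0, 0, 0.01, 0, 1]],
  ],
)

```text
clock: 15.0
position: [0.5102, -0.3861, 0.0051]
ee_rot: [-0.0, 1.0, -0.005, -0.0]
contact_force: [2.2, -0.7, 1.5]
width: 0.0091
gripper_force: 62.7
```

Emit:
move_arm(
  deltas=[
    [[0, 0, 0.0025, 0, 1], [0, 0, 0.005, 0, 1], [0, 0, 0.005, 0, 1]],
  ],
)

```text
clock: 15.3
position: [0.5104, -0.3863, 0.0047]
ee_rot: [0.001, 1.0, -0.005, 0.0]
contact_force: [-0.8, 3.1, 19.4]
width: 0.0092
gripper_force: 65.3
```

Emit:
move_arm(
  deltas=[
    [[0, 0, 0.0025, 0, 1], [0, 0, 0.0025, 0, 1]],
  ],
)

```text
clock: 15.5
position: [0.5105, -0.3864, 0.0047]
ee_rot: [0.001, 1.0, -0.005, 0.001]
contact_force: [-4.2, 4.7, 29.7]
width: 0.0089
gripper_force: 66.9
```

Emit:
move_arm(
  deltas=[
    [[0, 0, -0.015, 0, 1], [0, 0, -0.04, 0, 1], [0, 0, -0.08, 0, 1], [0, 0, -0.12, 0, 1], [0, 0, -0.16, 0, 1], [0, 0, -0.2, 0, 1], [0, 0, -0.23, 0, 1], [0, 0, -0.25, 0, 1], [0, 0, -0.25, 0, 1]],
  ],
  squeeze=60,
)

```text
clock: 16.4
position: [0.5108, -0.3869, 0.2013]
ee_rot: [0.001, 1.0, -0.005, 0.001]
contact_force: [-0.2, 0.1, -1.7]
width: 0.0089
gripper_force: 62.3
```

```bash
python3 - <<'E'
from h import *
s=manip.get_state();print(s["contact_force"],s["moment"]);go((.506,-.195,.2),-.6)
E
```

```text
[-0.21293563  0.09013403 -1.70952485] [-0.02886424  0.00943333  0.01239265]
clock 16.4 pos [ 0.5108 -0.3869  0.2013] yaw -0.62 delta [-0.0085 -0.2398  0.001 ] turn -0.0002
```

Emit:
move_arm(
  deltas=[
    [[-0.001, -0.02, 0, 0, 1], [-0.003, -0.06, 0, 0, 1], [-0.004, -0.1, 0, 0, 1], [-0.006, -0.14, 0, 0, 1], [-0.007, -0.18, 0, 0, 1], [-0.008, -0.21, 0, 0, 1], [-0.008, -0.23, 0, 0, 1], [-0.008, -0.24, 0, 0, 1], [-0.008, -0.24, 0, 0, 1]],
  ],
)

```text
clock: 17.3
position: [0.5056, -0.1931, 0.1988]
ee_rot: [-0.0, 1.0, -0.005, -0.001]
contact_force: [0.6, 0.5, -1.5]
width: 0.0093
gripper_force: 62.2
```

```bash
python3 - <<'E'
from h import *
go((.506,-.195,.113),-.6);s=manip.get_state()
# ends of the edge, predicted at current height, versus scene differences along the line
P=manip.camera_params("scene");im=manip.get_image("scene")[:,:,::-1];b=cv2.imread("pics/scene0.png")
D=np.abs(im.astype(int)-b).max(2)
low=s["position"][2]-.0047;yaw=np.radians(-.6)
def pr(X):
    c=P["R"]@X+P["t"];return P["cx"]+P["fx"]*c[0]/c[2],P["cy"]+P["fy"]*c[1]/c[2]
for name,h in (("mid",.031),("just below",-.006),("lower",.006),("upper",.056),("just above",.068)):
    out=[]
    for e in np.arange(-.21,.2101,.01):
        X=np.array([s["position"][0]-.013+e*np.cos(yaw),s["position"][1]+e*np.sin(yaw),low+h]);u,v=pr(X)
        iu,iv=int(round(u)),int(round(v));out.append(f"{im[iv,iu].sum()//3:3d}/{D[iv,iu]:3d}")
    print(name," ".join(out))
E
```

```text
clock 17.3 pos [ 0.5056 -0.1931  0.1988] yaw -0.54 delta [0.0007 0.0025 0.1072] turn 0.0005
mid 143/  5 156/  6 154/  7 157/  8  62/116  75/101  79/102  80/102  90/103  79/110  90/ 93  89/ 87  79/100  89/ 93  90/ 95  90/ 91  81/103  91/ 92  91/ 98  78/115  63/113  50/126  78/112  88/104  90/102  83/105  90/106  90/ 98  89/ 89  84/102  91/ 87  79/ 96  90/113  84/106  90/ 91  91/ 98  91/ 95  92/ 91  45/132 148/  5 150/  6 144/  6 142/  6
just below 155/  6 149/  6 150/  5 156/ 11  51/142 104/ 81  85/107 101/ 75  93/ 85  98/ 73 101/ 73 106/ 57 102/ 77 102/ 79 116/ 53 101/ 83 142/ 21 101/ 82  99/ 73  92/103 100/ 85 103/ 81  93/ 99 100/ 82 143/ 23  92/ 96  98/ 69 101/ 75  92/ 90  99/ 71 104/ 93 147/ 19  86/ 96 102/ 74 103/ 76 139/ 19 116/ 50 104/ 77  48/126 144/  6 140/  6 145/  6 145/  6
lower 155/  5 157/  7 148/  6 155/ 13  62/118  75/117  80/111  80/109  89/ 95  78/101  88/ 89  79/101  79/108  78/103  87/ 96  87/ 91  87/100  88/102  83/ 98  90/ 89  79/113  79/116  88/103  77/112  78/113  88/103  68/116  79/100  89/ 94  89/ 85  79/ 95  79/126  90/ 94  89/ 95  80/109  80/101  88/ 91  91/ 92  43/135 147/  8 145/  6 134/  5 147/  5
upper 163/  7 147/  6 142/  5 153/  7 119/ 40 155/ 44 174/ 64 150/ 40 156/ 44 121/ 62 151/ 47 153/ 43 168/ 55 144/ 38 148/ 40 157/ 48 124/ 66  96/ 86  59/124  50/129  50/133  49/136  47/126 147/ 37 146/ 53 152/ 43 157/ 39 121/ 60 169/ 51 153/ 39 156/ 45 156/ 43 120/ 56 174/ 57 151/ 54 152/ 41 155/ 42 110/ 79  47/130 156/ 10 158/  6 148/  7 142/  5
just above 164/  7 164/  6 150/  6 143/  6 147/  6  95/ 70 155/  8 153/ 10 145/  6 145/ 34 154/ 11 161/  9 152/  7 158/ 10 152/  7 149/  5 156/ 40 167/ 14  81/100  57/ 96  47/119  59/127  49/137  47/127 137/ 46 167/ 10 165/ 11 163/ 11 164/ 33 160/  8 158/ 10 159/ 10 154/ 11 134/ 14 163/  5 159/  8 156/  9 160/ 10  84/ 79 165/ 11 155/  6 148/  5 148/  6
```

Emit:
move_arm(
  deltas=[
    [[0, 0.001, 0.015, 0, 1], [0, 0.002, 0.035, 0, 1], [0, 0.002, 0.055, 0, 1], [0, 0.002, 0.075, 0, 1], [0, 0.002, 0.092, 0, 1], [0, 0.002, 0.102, 0, 1], [0, 0.002, 0.106, 0, 1], [0, 0.002, 0.106, 0, 1], [0, 0.002, 0.106, 0, 1]],
  ],
)

```text
clock: 18.25
position: [0.5064, -0.1962, 0.1151]
ee_rot: [0.0, 1.0, -0.006, 0.0]
contact_force: [-0.4, -0.2, -1.3]
width: 0.009
gripper_force: 62.3
```

```bash
python3 - <<'E'
from h import *
go((.506,-.195,.113),-.6);s=manip.get_state();print(s["contact_force"],s["gripper_force"])
P=manip.camera_params("scene");im=manip.get_image("scene")[:,:,::-1];b=cv2.imread("pics/scene0.png")
D=np.abs(im.astype(int)-b).max(2);yaw=np.radians(-.6)
def pr(X):
    c=P["R"]@X+P["t"];return np.float32([[P["cx"]+P["fx"]*c[0]/c[2]]]),np.float32([[P["cy"]+P["fy"]*c[1]/c[2]]])
# dark-lit border of lower edge and upper edge near both ends: heights of strong change
for e in (-.162,-.14,-.1,.1,.14,.16):
    hs=np.arange(-.03,.1,.003);d=[]
    for h in hs:
        X=np.array([s["position"][0]-.013+e*np.cos(yaw),s["position"][1]+e*np.sin(yaw),.108+h]);u,v=pr(X)
        d.append(int(cv2.remap(D.astype(np.float32),u,v,cv2.INTER_LINEAR)[0,0]))
    print(e,d)
# unmoved things
m=D>40;print({n:int(m[y0:y1,x0:x1].mean()*1000) for n,(x0,x1,y0,y1) in dict(bowl=(238,280,248,288),float=(412,496,312,388),trowel=(182,250,132,176),rule=(345,398,220,278)).items()})
E
```

```text
clock 18.25 pos [ 0.5064 -0.1962  0.1151] yaw -0.63 delta [-0.0005 -0.0015  0.0026] turn -0.0003
[-0.36661284 -0.19996864 -1.30609116] 62.26528286933899
-0.162 [6, 6, 6, 6, 6, 9, 17, 35, 60, 88, 94, 98, 101, 100, 98, 96, 94, 93, 92, 92, 92, 95, 97, 90, 89, 92, 95, 88, 70, 54, 66, 117, 87, 49, 16, 8, 6, 6, 6, 6, 6, 6, 6, 6]
-0.14 [6, 6, 6, 6, 7, 9, 10, 48, 76, 93, 96, 96, 97, 98, 99, 96, 93, 94, 94, 93, 93, 95, 100, 95, 90, 90, 94, 95, 68, 55, 54, 49, 37, 20, 11, 6, 6, 5, 6, 7, 6, 6, 6, 6]
-0.1 [5, 5, 3, 4, 6, 7, 11, 34, 59, 88, 97, 99, 104, 107, 107, 105, 102, 102, 102, 101, 100, 103, 111, 106, 99, 96, 97, 96, 60, 50, 60, 54, 41, 20, 11, 6, 6, 5, 5, 5, 5, 5, 6, 5]
0.1 [6, 5, 5, 5, 5, 5, 7, 14, 27, 49, 64, 70, 73, 77, 80, 78, 72, 70, 71, 71, 70, 65, 61, 60, 77, 89, 91, 82, 68, 53, 54, 58, 48, 32, 9, 5, 7, 7, 7, 7, 6, 6, 6, 6]
0.14 [5, 5, 5, 5, 6, 7, 8, 10, 17, 53, 72, 71, 74, 80, 81, 79, 72, 69, 70, 69, 66, 55, 52, 62, 82, 94, 98, 100, 92, 58, 52, 59, 53, 38, 13, 6, 6, 6, 6, 6, 6, 6, 6, 6]
0.16 [5, 5, 5, 5, 6, 7, 9, 13, 25, 42, 61, 69, 70, 76, 84, 80, 76, 74, 72, 70, 69, 61, 44, 68, 104, 98, 85, 67, 59, 53, 58, 59, 53, 31, 13, 9, 7, 6, 7, 7, 6, 6, 7, 6]
{'bowl': 0, 'float': 0, 'trowel': 0, 'rule': 32}
```

Emit:
move_arm(
  deltas=[
    [[0, -0.001, 0.002, 0, 1], [0, -0.001, 0.002, 0, 1], [0, -0.001, 0.002, 0, 1], [0, -0.001, 0.002, 0, 1], [0, -0.001, 0.002, 0, 1]],
  ],
)

```text
clock: 18.8
position: [0.506, -0.1949, 0.1131]
ee_rot: [0.0, 1.0, -0.005, 0.0]
contact_force: [-0.3, 0.4, -1.5]
width: 0.0091
gripper_force: 62.3
```

```bash
python3 - <<'E'
from h import *
for n,bx in (("scene",(335,402,210,285)),("top",(262,276,168,214))):
    im=manip.get_image(n)[:,:,::-1];b=cv2.imread(f"pics/{n}0.png");x0,x1,y0,y1=bx
    for i in (b,im):
        h=cv2.cvtColor(i[y0:y1,x0:x1].copy(),cv2.COLOR_BGR2HSV);m=cv2.inRange(h,(3,110,40),(16,255,160))
        ys,xs=np.nonzero(m);print(n,len(xs),xs.mean()+x0,ys.mean()+y0)
s=manip.get_state();print(s["position"],s["contact_force"],s["gripper_force"],np.abs(s["qd"]).max())
E
```

```text
scene 204 367.62745098039215 248.93627450980392
scene 211 367.57345971563984 249.0521327014218
top 71 269.0422535211268 196.04225352112675
top 73 269.05479452054794 196.75342465753425
[ 0.50603169 -0.19487674  0.11303089] [ 0.48406542  0.3457681  -1.90117697] 62.26429224014282 0.0010974968970933851
```

The rule hasn't moved, and the straightedge is level, centred and held still, so I'm handing in.

```bash
python3 -c "
from rig import manip
print(manip.sign_off())"
```

```text
the job is handed in; nothing more can be done
None
```

The straightedge is out of the tub and was handed in at about 19 s, held level and on edge along the middle of the panel with its lower edge about 8 cm above it; it was levelled by pressing it on bare bench beside the panel, and the rule, bowl, float and trowel showed no movement in the camera checks.

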